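Close the part pot, then index the dial to its third stop and hold

ROBOT

A 6-joint arm with a two-finger parallel gripper is mounted at the origin on the work surface. World frame = base frame: x ahead of the robot, y to its left, z up, the work surface at z = 0. Lengths are in m, angles in rad, forces in N, time in s.
With the tool pointing down it reaches from about 0.35 to 0.725 m from the base axis. Payload 4.3 kg.
Tool frame: the origin (TCP) lies at the centre of the arm's flange, where the gripper is bolted on; the fingertips stand 173 mm ahead of it and the grasp point (between the pads) lies 155 mm ahead of it; z points along the fingers, y is the direction in which the jaws open and shut (so a half turn about z gives the same grasp; the last joint's range is limited). The gripper opens to 85 mm and grips with 20 to 120 N. Pads are 22 mm wide; open, the fingers measure 114 mm over their backs; the gripper's body (76 mm by 85 mm) begins 54 mm behind the grasp point. The pads swing forward as they close: fully open they stand 13 mm farther back than shut.
Start: joints at [-1.418, 0.377, 0.081, 1.274, 0, 1.46], TCP at [0.149, -0.555, 0.405] pointing down, gripper open.
Joint ranges: [-2.72, 2.72], [-0.84, 1.66], [-1.02, 1.22], [-1.77, 2.12], [-1.37, 1.28], [-3.14, 3.14]. Speed limits (rad/s): [2.57, 2.57, 3.14, 3.14, 3.14, 3.14].

INTERFACE

Orientations are given as a 3x3 rotation matrix whose columns are the frame's x, y, z axes.
In Python, from bench import bot, cams, order gives the robot as it stands. The module is installed in compiled form; this text tells all that it offers.
- The arm moves only by the tool send_rows, never from a script. Its argument "plan" is a list of rows, each an object of numbers: "fingers": the finger opening in mm, from 0 to 85.4; "tx", "ty", "tz": the shift along the tool's x, y, z in mm; "turn": the turn about the tool's z in degrees. A call has 1 to 10 rows; each row is the pose to reach, as a shift and turn from the pose commanded when the call began, along the tool's axes at that moment; what a row does not reach only later rows make up. A row lasts 1/12 s, in which the tool goes at most 41.7 mm and 7.16 degrees, less where a joint would pass 70% of its speed; a pose out of reach is approached as far as the arm can. A call with a gripper value outside its range is refused whole. The fingers move at their own pace and stop on an object; "force" is the grip in N (left out, the last holds). Time passes only in rows, so rows that repeat a pose let the fingers close. It gives the time, the measured TCP pose, the force and the opening at its end, in the units of the state.
- bot.state(): the state, without advancing time (a new reading comes with each control period).
- cams.read_camera(name): name is "scene" or "top" or "wrist"; returns a dict with "img" (420x560x3 uint8, red, green, blue), "K" (3x3 intrinsics, pixels), "dist_coeffs" ([k1, k2, p1, p2, k3] as OpenCV has them; the pictures are not rectified), "cam_to_world" (4x4, takes a point from camera to world coordinates); the wrist camera has in their place "tool_from_camera" (4x4, takes a point from camera to tool coordinates, whose origin is the TCP and whose axes are the flange's). Camera axes: x right, y up, looking along -z (the intrinsics and any distortion apply to the point x, -y, -z); pixel columns grow to the right and rows downward; lengths in m; the calibration is good to about 2 mm. A picture is of the moment at which its call begins: read the wrist's pose just before it. There is no depth.
- order.finish_job(): hands the job in, once; it reports no verdict.
The state is a dict: "t": time; "joints": joint angles; "qvel": joint speeds; "joint_torque": joint torques, N m; "eef_pos": TCP position; "ee_rot": TCP orientation; "wrist_force": force on the tool from outside, world axes, zero at the start; "torque": the same for the moment, N m; "width": opening from 0.0 (shut) to 1.0 (fully open).
Only numpy, scipy, OpenCV 4.12 (cv2) and the standard library are available. Lean on these libraries where they do the work, as an engineer would, in place of code of your own. Each camera call takes 0.05 s, during which the arm holds its last target.

TASK

Make the fixture ready for the next measurement: press the loose lid of the round part pot down until it is seated level on the rim, then take the indexing knob by its bar and turn it clockwise to its third stop, the third click on from the home mark (the long thick line on the dial; the knob may already stand one click on), without running on to the fourth. Finish while still gripping the knob there - do not let go - and leave everything else on the plate where it stands.

Things in the scene. Friction and masses are not known exactly. Their poses are not given: they have to be found in the camera images.
- part_pot: Round open aluminium pot, 92 mm across, bolted down, on a steel flange 120 mm across and 10 mm thick. Origin on its axis at the underside; its rim lies 60 mm above the origin. Sprung balls inside the mouth catch the lid's plug: pressing it in takes about 6 to 15 N, then the balls snap into a groove and hold it down.
- pot_lid: Loose round aluminium lid, 94 mm across, 7 mm thick, 150 g, with a plug below and a black knob 26 mm across in the middle, whose flat top lies 30 mm above the origin. Origin: centre of the lower face that meets the rim; z up. It starts on the pot, lower face about 10 mm above the rim; pressed straight down till seated, the origin is 60 mm above the pot's.
- index_unit: Grey block 130 x 120 x 40 mm, bolted down (it does not move), with an aluminium dial 114 mm across on top. Origin at the centre of the underside, under the knob's vertical axis. Six dark lines on the dial, 24 degrees apart, mark the stops: home is the long thick line along the unit's +x, the others follow clockwise from above.
- knob_grip (a point): On the knob's axis at the height to grip, 76 mm above the unit's underside. The knob is a black upright bar 52 mm long, 14 mm thick, from 55 to 91 mm above that underside, on a round steel skirt 56 mm across. x runs along the bar to the end with the white line and the low steel pointer (reaches 49 mm from the axis, below 52 mm height); grip along y. Turns with the knob.
- index_knob (a joint): Knob angle in rad, 0 at the home mark, growing clockwise from above. Stops (detents) every 0.419 (24 degrees): third at 1.257, fourth 1.676, fifth 2.094. It starts at home or the first stop. Each click takes about 0.12 N m, with the hump half way; let go near a stop it settles into it. End walls just before home and just after the fifth.
- ref_sphere: bystander: tapered steel post 44 mm across the foot with a 25 mm white ball on top, 108 mm tall; origin at the centre of its underside
- v_block: bystander: steel V-block 50 x 45 x 40 mm; origin at the centre of its underside
- small_chuck: bystander: small three-jaw chuck, 100 mm across its flange, 60 mm tall; origin at the centre of its underside
- ring_gauge: bystander: steel ring 80 mm across, 22 mm tall; origin at the centre of its underside
- squeeze_bottle: bystander: pale blue squeeze bottle 64 mm across, 160 mm tall; origin at the centre of its underside
- open_wrench: bystander: flat steel wrench 180 mm long; origin at the centre of its underside
- block_case: bystander: wooden tray 110 x 150 mm with steel gauge blocks, 32 mm tall; origin at the centre of its underside

How it is judged:
On the way, in this order (a step that is already met when the one before it is completed fails the run):
1. the lid is pressed down, level on the pot's rim (z of pot_lid in the frame of part_pot between 0.057 and 0.0618 m and horizontal distance between pot_lid and part_pot below 0.008 m and angle between pot_lid's own z axis and vertical below 0.035 rad), for 0.2 s.
2. the knob is turned to the third stop and gripped there (value of joint index_knob between 1.157 and 1.357 rad and contact force between the fingers and index_knob above 3 N), for 0.2 s.
At the end, for the whole second after the job is handed in: The lid's lower face is less than 1.8 mm above the pot's rim, centred within 8 mm and level within 2 degrees; the knob stands still within 0.1 rad of the third stop (1.257 rad) with the fingers on it (over 3 N); no bystander has been moved by more than 30 mm (all of step 1 and all of step 2 and velocity of joint index_knob between -0.1 and 0.1 rad/s and not (distance of ref_sphere from where it was at the start of the episode above 0.03 m) and not (distance of v_block from where it was at the start of the episode above 0.03 m) and not (distance of small_chuck from where it was at the start of the episode above 0.03 m) and not (distance of ring_gauge from where it was at the start of the episode above 0.03 m) and not (distance of squeeze_bottle from where it was at the start of the episode above 0.03 m) and not (distance of open_wrench from where it was at the start of the episode above 0.03 m) and not (distance of block_case from where it was at the start of the episode above 0.03 m)); the arm keeps its last pose, push and grip.
It fails at once if the knob is turned on over the hump towards the fourth stop (value of joint index_knob above 1.5 rad).
It fails at once if a bystander is moved by more than 30 mm (distance of any of ref_sphere, v_block, small_chuck, ring_gauge, squeeze_bottle, open_wrench, block_case from where it was at the start of the episode above 0.03 m).
It also fails if it takes over 40 s, if anything falls off the work surface, if the arm or the gripper's body presses on something with over 40 N, if the wrist force passes 120 N, or if a joint passes its speed limit or range.

## Working session

There is one attempt and no reset: what is moved stays moved. The work goes in short steps, Python scripts to look and compute and a tool call to move; the robot and the scene stay as the last step left them, time stands still between calls to the robot, and variables do not carry over. Pictures are saved under pics/ and viewed, and the job is handed in when it is done.

Besides the shell and the picture viewer there is one more tool, called after "Call:" in YAML: its name, and indented under it one key for each argument. send_rows: Moves the arm, as the interface text tells. Its arguments: {"type":"object","properties":{"plan":{"type":"array"},"force":{"type":"number"}},"required":["plan"]}

```bash
mkdir -p pics
python3 - <<'E'
from bench import bot,cams
import cv2,pickle
s=bot.state();print({k:s[k] for k in('t','eef_pos','ee_rot','width','wrist_force')})
d={}
for n in('scene','top','wrist'):
    c=cams.read_camera(n);d[n]=c;cv2.imwrite(f'pics/{n}0.png',c['img'][:,:,::-1]);print(n,c['K'],c['dist_coeffs'],c.get('cam_to_world',c.get('tool_from_camera')))
pickle.dump((s,d),open('d0.pkl','wb'))
E
```

```text
{'t': 0.0, 'eef_pos': array([ 0.14933436, -0.55495853,  0.40375728]), 'ee_rot': array([[ 9.65652060e-01,  2.59838392e-01, -3.31893292e-04],
       [ 2.59838523e-01, -9.65649967e-01,  2.02090775e-03],
       [ 2.04616674e-04, -2.03773240e-03, -9.99997903e-01]]), 'width': 0.9968090855795895, 'wrist_force': array([-0.21205982, -0.0036493 ,  0.54207129])}
scene [[474.12735575   0.         274.86866979]
 [  0.         474.12735575 204.46179167]
 [  0.           0.           1.        ]] [-0.15028012  0.          0.          0.          0.        ] [[ 0.64903526 -0.57493422  0.49820064  1.26548555]
 [ 0.76062691  0.50258786 -0.41091622 -0.53946736]
 [-0.0141398   0.64564393  0.76350768  1.13041151]
 [ 0.          0.          0.          1.        ]]
top [[446.3402       0.         276.53603188]
 [  0.         446.3402     207.61000433]
 [  0.           0.           1.        ]] [0.02596326 0.         0.         0.         0.        ] [[ 0.02759941  0.97846    -0.20458325  0.23949236]
 [-0.9996169   0.0274413  -0.00361038  0.03034859]
 [ 0.00208142  0.20460451  0.97884251  1.6777855 ]
 [ 0.          0.          0.          1.        ]]
wrist [[298.97807084   0.         278.49403502]
 [  0.         298.97807084 210.16075641]
 [  0.           0.           1.        ]] [-0.03765666  0.          0.          0.          0.        ] [[ 2.68726284e-04  9.48786703e-01  3.15917267e-01  8.07575344e-02]
 [ 9.99999513e-01 -5.55067224e-04  8.16398074e-04 -3.10001206e-05]
 [ 9.49942958e-04  3.15916894e-01 -9.48786390e-01  3.22941311e-02]
 [ 0.00000000e+00  0.00000000e+00  0.00000000e+00  1.00000000e+00]]
```

View pics/scene0.png

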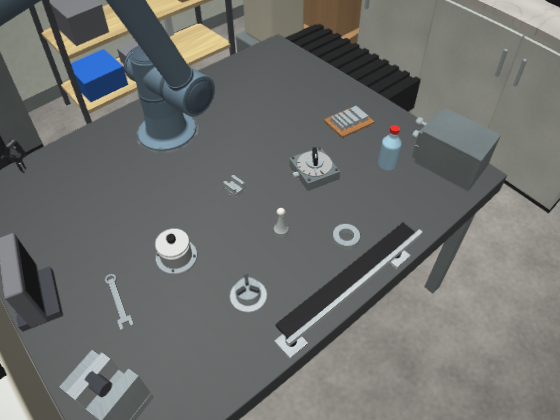

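View pics/top0.png

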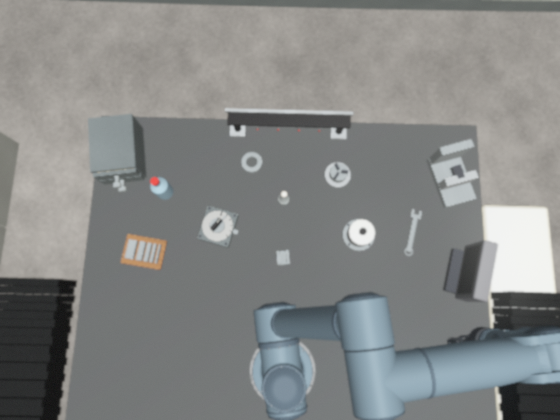

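View pics/wrist0.png

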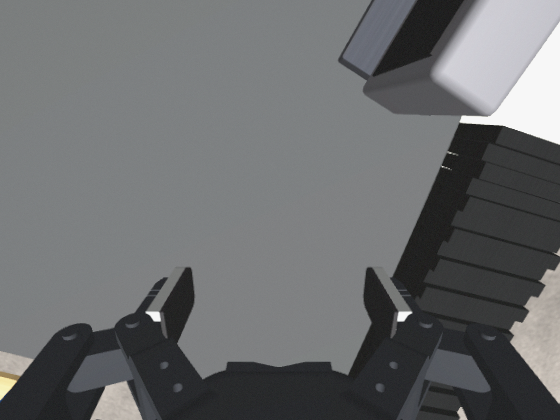

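The scene view shows the pot and lid at about (173,242) and the index unit at (315,163). In the top view they are at about (361,233) and (218,226). Next I'll write helpers and take enlarged crops.

```bash
cat > h.py <<'E'
import numpy as np,cv2
def w2c(c,T=None):
    return np.array(c['cam_to_world']) if T is None else T
def ray(c,uv,z,T=None):
    T=w2c(c,T)
    p=cv2.undistortPoints(np.array([[uv]],float),c['K'],np.array(c['dist_coeffs']))[0,0]
    d=T[:3,:3]@np.array([p[0],-p[1],-1.]);o=T[:3,3]
    return o+d*(z-o[2])/d[2]
def proj(c,P,T=None):
    T=w2c(c,T);P=np.atleast_2d(P)
    q=(P-T[:3,3])@T[:3,:3]; q=q*[1,-1,-1]
    return cv2.projectPoints(q,np.zeros(3),np.zeros(3),c['K'],np.array(c['dist_coeffs']))[0][:,0]
def wristT(s,c):
    A=np.eye(4);A[:3,:3]=s['ee_rot'];A[:3,3]=s['eef_pos'];return A@np.array(c['tool_from_camera'])
def crop(img,u0,v0,w,h,k,f):
    a=img[v0:v0+h,u0:u0+w,::-1];cv2.imwrite(f,cv2.resize(a,None,fx=k,fy=k,interpolation=cv2.INTER_CUBIC))
E
python3 - <<'E'
import pickle;from h import *
s,d=pickle.load(open('d0.pkl','rb'))
crop(d['top']['img'],190,195,60,60,9,'pics/t_idx.png')
crop(d['scene']['img'],280,135,70,60,9,'pics/s_idx.png')
t=d['top'];c=d['scene']
for n,uv,uvs,z in(('lidknob',(361,232),(171,239),.10),('idxknob',(217,225),(315,153),.091)):
    print(n,ray(t,uv,z),ray(c,uvs,z))
for n,uv in dict(sphere=(283,203),vb=(283,257),wrench=(413,232),chuck=(338,175)).items(): print(n,ray(t,uv,0))
E
```

```text
lidknob [ 0.48882625 -0.26757235  0.1       ] [ 0.50099823 -0.2766952   0.1       ]
idxknob [0.50120141 0.24867062 0.091     ] [0.50857614 0.25411414 0.091     ]
sphere [0.60897455 0.01216953 0.        ]
vb [0.40157677 0.0070659  0.        ]
wrench [ 0.51025859 -0.48306066  0.        ]
chuck [ 0.72670255 -0.19939935  0.        ]
```

Run:
```python
import pickle;from h import *
s,d=pickle.load(open('d0.pkl','rb'))
a=d['top']['img'][205:265,330:390,::-1];b=d['scene']['img'][215:275,143:203,::-1]
c=d['top']['img'][195:255,188:248,::-1];e=d['scene']['img'][135:195,285:345,::-1]
f=lambda x:cv2.resize(x,None,fx=6,fy=6,interpolation=cv2.INTER_CUBIC)[:300]
cv2.imwrite('pics/q.png',np.vstack([np.hstack([f(a),f(b)]),np.hstack([f(c),f(e)])]))
```

```text
(no output)
```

View pics/q.png

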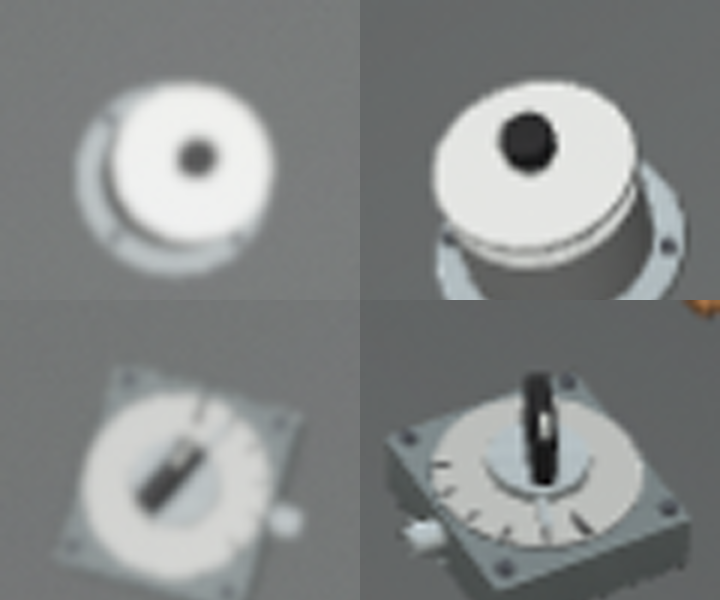

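The knob bar stands about 24° clockwise of the thick home line, which makes it the first stop. I'll move the tool above the pot now so the wrist camera can look down on it.

Call:
send_rows:
  plan:
    - {"tx": 36,"ty": -17}
    - {"tx": 73,"ty": -34}
    - {"tx": 110,"ty": -51}
    - {"tx": 147,"ty": -68}
    - {"tx": 184,"ty": -86}
    - {"tx": 221,"ty": -103}
    - {"tx": 258,"ty": -120}
    - {"tx": 295,"ty": -137}
    - {"tx": 332,"ty": -154}
    - {"tx": 368,"ty": -172}

```text
schema error: expected keys fingers, tx, ty, tz, turn
```

Call:
send_rows:
  plan:
    - {"tx": 20,"ty": -9}
    - {"tx": 36,"ty": -16}
    - {"tx": 36,"ty": -16}
    - {"tx": 36,"ty": -16}

```text
schema error: expected keys fingers, tx, ty, tz, turn
```

Run:
```python
from bench import bot,cams
import pickle;from h import *
s=bot.state();print(s['t'],s['eef_pos'],s['ee_rot'],s['joints'],s['wrist_force'])
c=cams.read_camera('wrist');cv2.imwrite('pics/w1.png',c['img'][:,:,::-1])
pickle.dump((s,c),open('d1.pkl','wb'))
```

```text
0.15 [ 0.14934101 -0.55502539  0.40396437] [[ 9.65664833e-01  2.59791014e-01 -2.44070396e-04]
 [ 2.59791072e-01 -9.65663580e-01  1.56473409e-03]
 [ 1.70813962e-04 -1.57441599e-03 -9.99998746e-01]] [-1.41830573e+00  3.77903315e-01  7.99164572e-02  1.27439312e+00
 -3.55459195e-06  1.46048095e+00] [-0.30691624 -0.40014903 -0.28609233]
```

View pics/w1.png

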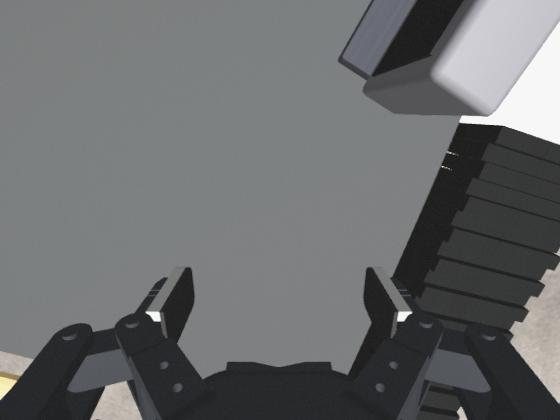

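Both calls were refused because every row needs all five keys, so nothing moved.

Call:
send_rows:
  plan:
    - {"fingers": 85,"tx": 37,"ty": -17,"tz": 0,"turn": 0}
    - {"fingers": 85,"tx": 74,"ty": -34,"tz": 0,"turn": 0}
    - {"fingers": 85,"tx": 111,"ty": -52,"tz": 0,"turn": 0}
    - {"fingers": 85,"tx": 148,"ty": -69,"tz": 0,"turn": 0}
    - {"fingers": 85,"tx": 185,"ty": -86,"tz": 0,"turn": 0}
    - {"fingers": 85,"tx": 222,"ty": -104,"tz": 0,"turn": 0}
    - {"fingers": 85,"tx": 259,"ty": -121,"tz": 0,"turn": 0}
    - {"fingers": 85,"tx": 296,"ty": -138,"tz": 0,"turn": 0}
    - {"fingers": 85,"tx": 333,"ty": -155,"tz": 0,"turn": 0}
    - {"fingers": 85,"tx": 370,"ty": -172,"tz": 0,"turn": 0}

```text
t: 1.03
eef_pos: [0.4632, -0.2914, 0.4047]
ee_rot: [[0.966, 0.26, -0.0], [0.26, -0.966, -0.0], [-0.0, 0.0, -1.0]]
wrist_force: [0.6, -0.9, 0.4]
width: 0.991
```

Call:
send_rows:
  plan:
    - {"fingers": 85,"tx": 20,"ty": -10,"tz": 0,"turn": 0}
    - {"fingers": 85,"tx": 34,"ty": -16,"tz": 0,"turn": 0}
    - {"fingers": 85,"tx": 34,"ty": -16,"tz": 0,"turn": 0}
    - {"fingers": 85,"tx": 34,"ty": -16,"tz": 0,"turn": 0}

```text
t: 1.37
eef_pos: [0.491, -0.2683, 0.4044]
ee_rot: [[0.965, 0.261, -0.001], [0.261, -0.965, -0.0], [-0.001, -0.0, -1.0]]
wrist_force: [0.2, -0.1, 0.4]
width: 0.996
```

Run:
```python
from bench import bot,cams
import pickle;from h import *
s=bot.state();print(s['t'],s['eef_pos'],s['ee_rot'],s['joints'],s['wrist_force'])
c=cams.read_camera('wrist');cv2.imwrite('pics/w1.png',c['img'][:,:,::-1])
pickle.dump((s,c),open('d1.pkl','wb'))
```

```text
1.3667 [ 0.49100767 -0.26825745  0.40437285] [[ 9.65207417e-01  2.61484261e-01 -7.89797600e-04]
 [ 2.61484201e-01 -9.65207739e-01 -1.79898000e-04]
 [-8.09359251e-04 -3.28807113e-05 -9.99999672e-01]] [-6.13258391e-01  3.45657587e-01  3.40725385e-02  1.25975362e+00
 -6.01672769e-04  2.26377477e+00] [ 0.21906666 -0.09474613  0.42453342]
```

View pics/w1.png

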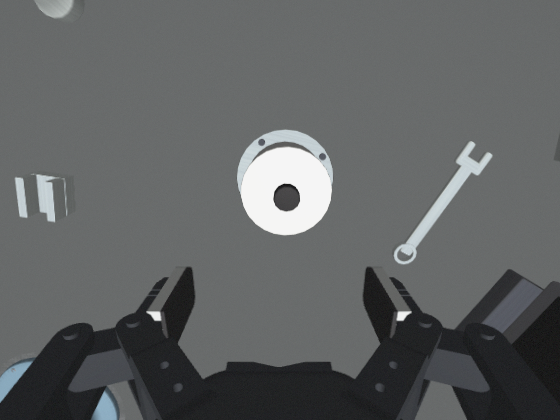

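The lid shows as a white disc centred at about (287,190), with the black knob at (287,198) and the flange centred at about (285,177). I'll fit these and check the results against the known heights.

Run:
```python
import pickle;from h import *
s,c=pickle.load(open('d1.pkl','rb'));T=wristT(s,c)
g=cv2.cvtColor(c['img'],cv2.COLOR_RGB2GRAY)
def fit(m):
    cs,_=cv2.findContours(m.astype(np.uint8),cv2.RETR_EXTERNAL,cv2.CHAIN_APPROX_NONE)
    k=max((x for x in cs),key=len);return k[:,0].astype(float)
roi=np.zeros_like(g,bool);roi[120:245,225:345]=1
lid=fit((g>215)&roi)
r2=np.zeros_like(g,bool);r2[175:220,262:312]=1
kn=fit((g<110)&r2)
for n,k in(('lid',lid),('kn',kn)):
    e=cv2.fitEllipse(k.astype(np.float32));print(n,e)
    for z in((.077,.072) if n=='lid' else (.1,.09)):
        P=np.array([ray(c,p,z,T)[:2] for p in k]);print(z,cv2.fitEllipse((P*1000).astype(np.float32)))
# flange
fl=fit((g>130)&roi);P=np.array([ray(c,p,.01,T)[:2] for p in fl])*1000
from scipy.optimize import least_squares
r=least_squares(lambda q:np.hypot(*(P-q[:2]).T)-60,[490,-268],loss='soft_l1',f_scale=.5);print('flange',r.x,np.median(abs(r.fun)))
o=T[:3,3];print('cam',o)
crop(c['img'],230,120,115,125,5,'pics/w1c.png')
```

```text
lid ((285.8270568847656, 190.64422607421875), (86.47096252441406, 89.57489776611328), 82.43258666992188)
0.077 ((493.92828369140625, -274.8959655761719), (91.16397857666016, 91.3647689819336), 46.73619079589844)
0.072 ((492.6572570800781, -275.3668518066406), (92.70905303955078, 92.91326904296875), 46.73685073852539)
kn ((286.2738342285156, 196.9684600830078), (25.513113021850586, 26.19597053527832), 177.288330078125)
0.1 ((495.6434020996094, -274.3321533203125), (24.120908737182617, 25.741268157958984), 109.8554916381836)
0.09 ((492.9494323730469, -275.33282470703125), (25.00766372680664, 26.687599182128906), 109.85535430908203)
flange [ 489.75806124 -276.41529728] 2.5131709386708465
cam [ 0.56892256 -0.24711309  0.37201312]
```

View pics/w1c.png

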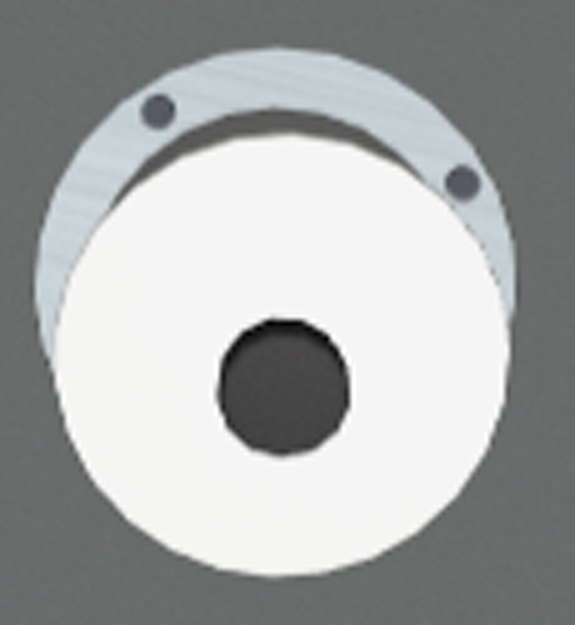

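Run:
```python
import pickle;from h import *
s,c=pickle.load(open('d1.pkl','rb'));T=wristT(s,c);_,d=pickle.load(open('d0.pkl','rb'))
# flange using outer far arc only (rows<170)
g=cv2.cvtColor(c['img'],cv2.COLOR_RGB2GRAY)
m=np.zeros_like(g);m[120:172,225:345]=(g>130)[120:172,225:345]
k=max(cv2.findContours(m,0,1)[0],key=len)[:,0].astype(float)
hull=cv2.convexHull(k.astype(np.float32))[:,0];hull=hull[hull[:,1]<168]
P=np.array([ray(c,p,.01,T)[:2] for p in hull])*1000
from scipy.optimize import least_squares
r=least_squares(lambda q:np.hypot(*(P-q[:2]).T)-60,[490,-268],loss='soft_l1',f_scale=.5);print('flange',r.x,np.median(abs(r.fun)))
for z in(.09,.1,.11): print(z,ray(d['top'],(362.5,231),z),ray(d['scene'],(171,238.2),z),ray(c,(286.3,197),z,T))
```

```text
flange [ 492.92009539 -275.03760139] 0.22326357343629155
0.09 [ 0.49419061 -0.27488165  0.09      ] [ 0.49127005 -0.27267056  0.09      ] [ 0.49310739 -0.27531371  0.09      ]
0.1 [ 0.4925865  -0.27295928  0.1       ] [ 0.49871149 -0.2752349   0.1       ] [ 0.49579574 -0.27431373  0.1       ]
0.11 [ 0.49098239 -0.27103692  0.11      ] [ 0.50615292 -0.27779924  0.11      ] [ 0.4984841  -0.27331376  0.11      ]
```

Pot and lid axis measures (0.493, −0.275): the flange, lid and knob fits agree within about 2 mm. I'll shut the fingers and come down to just above the knob.

Call:
send_rows:
  plan:
    - {"fingers": 0,"tx": 1,"ty": 7,"tz": 25,"turn": 0}
    - {"fingers": 0,"tx": 1,"ty": 7,"tz": 50,"turn": 0}
    - {"fingers": 0,"tx": 1,"ty": 7,"tz": 75,"turn": 0}
    - {"fingers": 0,"tx": 1,"ty": 7,"tz": 95,"turn": 0}
    - {"fingers": 0,"tx": 1,"ty": 7,"tz": 110,"turn": 0}
    - {"fingers": 0,"tx": 1,"ty": 7,"tz": 118,"turn": 0}
    - {"fingers": 0,"tx": 1,"ty": 7,"tz": 120,"turn": 0}
    - {"fingers": 0,"tx": 1,"ty": 7,"tz": 120,"turn": 0}

```text
t: 2.08
eef_pos: [0.4928, -0.2759, 0.2846]
ee_rot: [[0.966, 0.258, -0.001], [0.258, -0.966, 0.0], [-0.001, -0.0, -1.0]]
wrist_force: [-0.2, -0.1, 0.8]
width: -0.003
```

Run:
```python
from bench import bot,cams
from h import *
s=bot.state();print(s['t'],s['eef_pos'],s['width'],s['wrist_force'])
c=cams.read_camera('wrist');cv2.imwrite('pics/w2.png',c['img'][:,:,::-1])
```

```text
2.0833 [ 0.49280507 -0.27586805  0.28462831] -0.00272190881459116 [-0.21520862 -0.14823211  0.76591364]
```

View pics/w2.png

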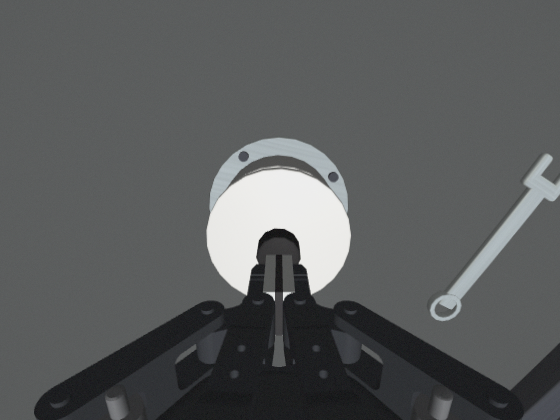

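The fingertips are shut and sit centred over the knob at about (278,240). I'll press down slowly.

Call:
send_rows:
  plan:
    - {"fingers": 0,"tx": 0,"ty": 0,"tz": 4,"turn": 0}
    - {"fingers": 0,"tx": 0,"ty": 0,"tz": 7,"turn": 0}
    - {"fingers": 0,"tx": 0,"ty": 0,"tz": 10,"turn": 0}
    - {"fingers": 0,"tx": 0,"ty": 0,"tz": 12,"turn": 0}
    - {"fingers": 0,"tx": 0,"ty": 0,"tz": 14,"turn": 0}
    - {"fingers": 0,"tx": 0,"ty": 0,"tz": 14,"turn": 0}

```text
t: 2.63
eef_pos: [0.4939, -0.2756, 0.2713]
ee_rot: [[0.966, 0.26, 0.001], [0.26, -0.966, -0.001], [0.001, 0.002, -1.0]]
wrist_force: [0.9, 0.5, 1.2]
width: -0.004
```

Call:
send_rows:
  plan:
    - {"fingers": 0,"tx": 0,"ty": 0,"tz": 1,"turn": 0}
    - {"fingers": 0,"tx": 0,"ty": 0,"tz": 2,"turn": 0}
    - {"fingers": 0,"tx": 0,"ty": 0,"tz": 3,"turn": 0}
    - {"fingers": 0,"tx": 0,"ty": 0,"tz": 3,"turn": 0}

```text
t: 2.97
eef_pos: [0.4934, -0.2752, 0.2675]
ee_rot: [[0.966, 0.26, -0.0], [0.26, -0.966, 0.0], [-0.0, -0.0, -1.0]]
wrist_force: [0.1, 0.3, -0.2]
width: -0.002
```

Call:
send_rows:
  plan:
    - {"fingers": 0,"tx": 0,"ty": 0,"tz": 1,"turn": 0}
    - {"fingers": 0,"tx": 0,"ty": 0,"tz": 2,"turn": 0}
    - {"fingers": 0,"tx": 0,"ty": 0,"tz": 2,"turn": 0}

```text
t: 3.22
eef_pos: [0.4932, -0.2751, 0.265]
ee_rot: [[0.966, 0.26, -0.001], [0.26, -0.966, 0.001], [-0.001, -0.001, -1.0]]
wrist_force: [0.1, 0.4, -0.4]
width: 0.005
```

Run:
```python
from bench import bot,cams
from h import *
s=bot.state();print(s['t'],s['eef_pos'],s['width'],s['wrist_force'])
c=cams.read_camera('wrist');cv2.imwrite('pics/w3.png',c['img'][:,:,::-1])
c=cams.read_camera('scene');crop(c['img'],120,190,100,90,7,'pics/s3.png')
```

```text
3.2167 [ 0.49319281 -0.27508301  0.26504723] 0.004583318237329816 [ 0.1043469   0.39495613 -0.38433986]
```

View pics/w3.png

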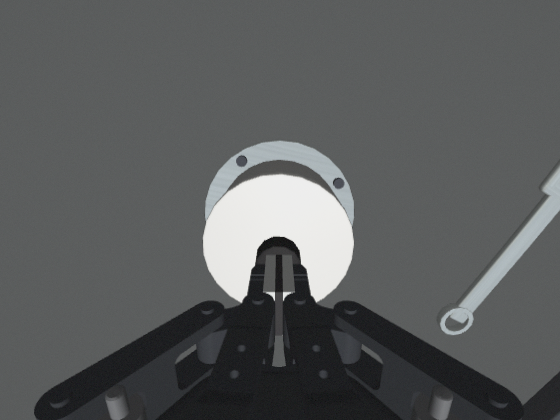

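View pics/s3.png

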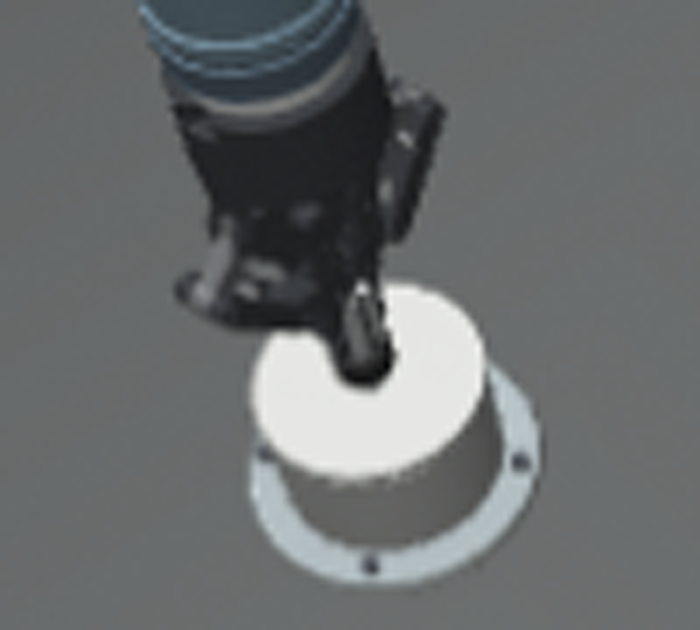

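The tips are at z ≈ 0.092 and the gap below the lid has nearly closed in the scene view. I'll keep pressing until the force rises.

Call:
send_rows:
  plan:
    - {"fingers": 0,"tx": 0,"ty": 0,"tz": 1,"turn": 0}
    - {"fingers": 0,"tx": 0,"ty": 0,"tz": 2,"turn": 0}
    - {"fingers": 0,"tx": 0,"ty": 0,"tz": 2,"turn": 0}

```text
t: 3.57
eef_pos: [0.4935, -0.2753, 0.2636]
ee_rot: [[0.966, 0.26, -0.0], [0.26, -0.966, -0.0], [-0.0, 0.0, -1.0]]
wrist_force: [-0.2, 0.5, 0.6]
width: -0.001
```

Call:
send_rows:
  plan:
    - {"fingers": 0,"tx": 0,"ty": 0,"tz": 1,"turn": 0}
    - {"fingers": 0,"tx": 0,"ty": 0,"tz": 2,"turn": 0}
    - {"fingers": 0,"tx": 0,"ty": 0,"tz": 2,"turn": 0}

```text
t: 3.82
eef_pos: [0.4934, -0.2753, 0.2634]
ee_rot: [[0.966, 0.26, 0.001], [0.26, -0.966, -0.001], [0.001, 0.001, -1.0]]
wrist_force: [-3.8, 2.4, 11.4]
width: 0.002
```

Call:
send_rows:
  plan:
    - {"fingers": 0,"tx": 0,"ty": 0,"tz": 1,"turn": 0}
    - {"fingers": 0,"tx": 0,"ty": 0,"tz": 2,"turn": 0}
    - {"fingers": 0,"tx": 0,"ty": 0,"tz": 3,"turn": 0}
    - {"fingers": 0,"tx": 0,"ty": 0,"tz": 3,"turn": 0}

```text
t: 4.15
eef_pos: [0.4933, -0.2751, 0.2633]
ee_rot: [[0.966, 0.26, 0.002], [0.26, -0.966, -0.002], [0.001, 0.003, -1.0]]
wrist_force: [-10.2, 6.6, 29.9]
width: -0.001
```

Run:
```python
from bench import bot,cams
from h import *
s=bot.state();print(s['t'],s['eef_pos'],s['width'],s['wrist_force'])
c=cams.read_camera('wrist');cv2.imwrite('pics/w4.png',c['img'][:,:,::-1])
```

```text
4.15 [ 0.49326502 -0.27513579  0.26332078] -0.0008869486362813284 [-10.16214036   6.60999445  29.92942164]
```

View pics/w4.png

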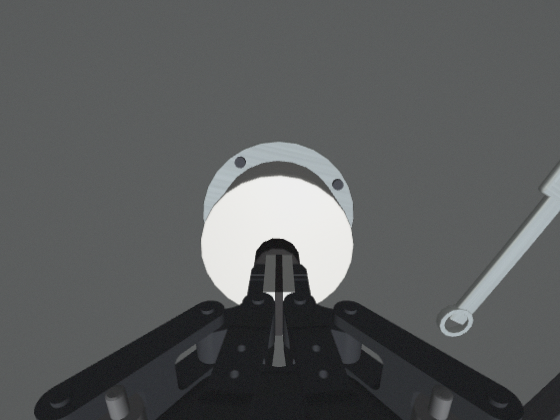

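The tip stopped hard at z = 0.0903 with 30 N on it. That is the seated knob height of 0.090, and 30 N is well above the 15 N snap force. I'll lift and check.

Call:
send_rows:
  plan:
    - {"fingers": 0,"tx": 0,"ty": 0,"tz": -4,"turn": 0}
    - {"fingers": 0,"tx": 0,"ty": 0,"tz": -10,"turn": 0}
    - {"fingers": 0,"tx": 0,"ty": 0,"tz": -35,"turn": 0}
    - {"fingers": 40,"tx": 0,"ty": 0,"tz": -70,"turn": 0}
    - {"fingers": 85,"tx": 0,"ty": 0,"tz": -105,"turn": 0}
    - {"fingers": 85,"tx": 0,"ty": 0,"tz": -140,"turn": 0}
    - {"fingers": 85,"tx": 0,"ty": 0,"tz": -146,"turn": 0}
    - {"fingers": 85,"tx": 0,"ty": 0,"tz": -146,"turn": 0}

```text
t: 4.87
eef_pos: [0.4944, -0.276, 0.408]
ee_rot: [[0.966, 0.26, 0.005], [0.26, -0.966, -0.004], [0.004, 0.005, -1.0]]
wrist_force: [1.4, 0.6, -0.2]
width: 0.705
```

Run:
```python
from bench import bot,cams
from h import *
import pickle
s=bot.state();print(s['t'],s['eef_pos'],s['width'],s['wrist_force'],s['joints'])
c=cams.read_camera('wrist');T=wristT(s,c);pickle.dump((s,c),open('d5.pkl','wb'))
crop(c['img'],220,110,120,120,5,'pics/w5c.png')
g=cv2.cvtColor(c['img'],cv2.COLOR_RGB2GRAY)
m=np.zeros_like(g);m[110:260,210:350]=(g>215)[110:260,210:350]
k=max(cv2.findContours(m,0,1)[0],key=len)[:,0].astype(float)
for s_,c_,T_,k_ in[(s,c,T,k)]:
  for z in(.062,.067,.077): print(z,cv2.fitEllipse((np.array([ray(c,p,z,T)[:2] for p in k])*1000).astype(np.float32)))
```

```text
4.8667 [ 0.49437089 -0.27595638  0.40795124] 0.705379435988412 [ 1.44712427  0.60615904 -0.20237032] [-6.21135171e-01  3.54436828e-01  5.59309128e-02  1.26557572e+00
 -6.82123363e-05  2.25768734e+00]
0.062 ((491.8927917480469, -274.1971435546875), (92.47570037841797, 92.8507308959961), 12.737560272216797)
0.067 ((493.17657470703125, -273.8925476074219), (91.0031509399414, 91.37220764160156), 12.737611770629883)
0.077 ((495.7441101074219, -273.2833251953125), (88.05804443359375, 88.41516876220703), 12.736859321594238)
```

View pics/w5c.png

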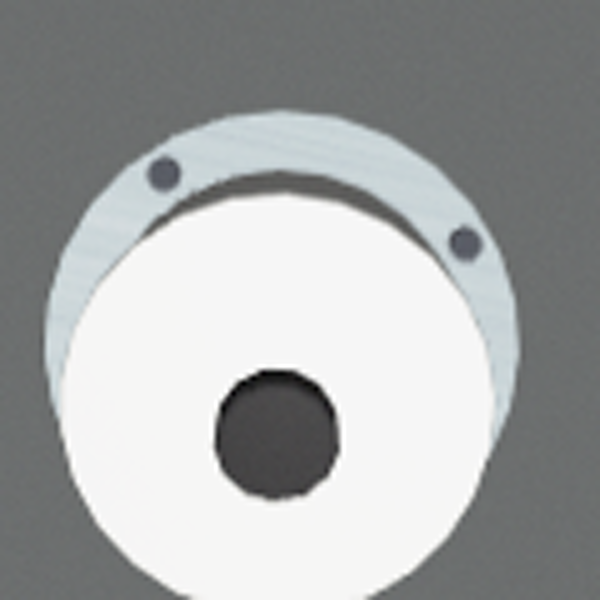

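The lid's fitted diameter of 91.2 mm now matches at z = 0.067, where before it matched at 0.077. It has dropped 10 mm and is round and centred, so it's seated. Next is the index unit, turning the tool on the way.

Call:
send_rows:
  plan:
    - {"fingers": 85,"tx": 11,"ty": -39,"tz": 0,"turn": -7}
    - {"fingers": 85,"tx": 22,"ty": -78,"tz": 0,"turn": -14}
    - {"fingers": 85,"tx": 33,"ty": -117,"tz": 0,"turn": -21}
    - {"fingers": 85,"tx": 44,"ty": -156,"tz": 0,"turn": -28}
    - {"fingers": 85,"tx": 55,"ty": -195,"tz": 0,"turn": -35}
    - {"fingers": 85,"tx": 66,"ty": -234,"tz": 0,"turn": -42}
    - {"fingers": 85,"tx": 77,"ty": -273,"tz": 0,"turn": -49}
    - {"fingers": 85,"tx": 88,"ty": -312,"tz": 0,"turn": -56}
    - {"fingers": 85,"tx": 99,"ty": -351,"tz": 0,"turn": -63}
    - {"fingers": 85,"tx": 110,"ty": -390,"tz": 0,"turn": -70}

```text
t: 5.75
eef_pos: [0.4972, 0.1318, 0.4022]
ee_rot: [[0.08, 0.997, -0.004], [0.997, -0.08, -0.001], [-0.001, -0.004, -1.0]]
wrist_force: [1.2, -0.2, 0.9]
width: 0.992
```

Run:
```python
from bench import bot
import numpy as np
s=bot.state();print(s['t'],s['eef_pos'],s['joints'])
d=np.array([.505,.251,s['eef_pos'][2]])-s['eef_pos'];print(s['ee_rot'].T@d*1000,np.degrees(np.arctan2(s['ee_rot'][1,0],s['ee_rot'][0,0])))
```

```text
5.75 [0.49724375 0.13177405 0.40215661] [ 1.35728271e-01  2.56894002e-01 -9.43595486e-02  1.22382754e+00
 -1.52068243e-04  1.78680326e+00]
[119.46390232  -1.82996582  -0.11985656] 85.4005170980854
```

Call:
send_rows:
  plan:
    - {"fingers": 85,"tx": 30,"ty": -1,"tz": 0,"turn": -7}
    - {"fingers": 85,"tx": 60,"ty": -2,"tz": 0,"turn": -14}
    - {"fingers": 85,"tx": 90,"ty": -3,"tz": 0,"turn": -21}
    - {"fingers": 85,"tx": 110,"ty": -3,"tz": 0,"turn": -28}
    - {"fingers": 85,"tx": 120,"ty": -3,"tz": 0,"turn": -35}
    - {"fingers": 85,"tx": 120,"ty": -3,"tz": 0,"turn": -42}
    - {"fingers": 85,"tx": 120,"ty": -3,"tz": 0,"turn": -49}
    - {"fingers": 85,"tx": 120,"ty": -3,"tz": 0,"turn": -53}
    - {"fingers": 85,"tx": 120,"ty": -3,"tz": 0,"turn": -53}
    - {"fingers": 85,"tx": 120,"ty": -3,"tz": 0,"turn": -53}

```text
t: 6.58
eef_pos: [0.5052, 0.2496, 0.4025]
ee_rot: [[-0.743, 0.67, -0.004], [0.67, 0.743, -0.001], [0.002, -0.003, -1.0]]
wrist_force: [-0.4, -0.0, 0.1]
width: 0.993
```

Run:
```python
from bench import bot,cams
from h import *
import pickle
s=bot.state();print(s['t'],s['eef_pos'],s['ee_rot'],s['wrist_force'],s['joints'])
c=cams.read_camera('wrist');pickle.dump((s,c),open('d6.pkl','wb'));cv2.imwrite('pics/w6.png',c['img'][:,:,::-1])
crop(c['img'],205,110,150,140,5,'pics/w6c.png')
```

```text
6.5833 [0.50522635 0.24957003 0.40253333] [[-0.74252015  0.66981408 -0.00359448]
 [ 0.66982146  0.7425209  -0.001384  ]
 [ 0.00174195 -0.00343531 -0.99999258]] [-0.4461179  -0.04972131  0.14820849] [ 3.46267381e-01  3.56204370e-01  4.45247367e-02  1.26296755e+00
 -8.19284632e-05  1.08023423e+00]
```

View pics/w6.png

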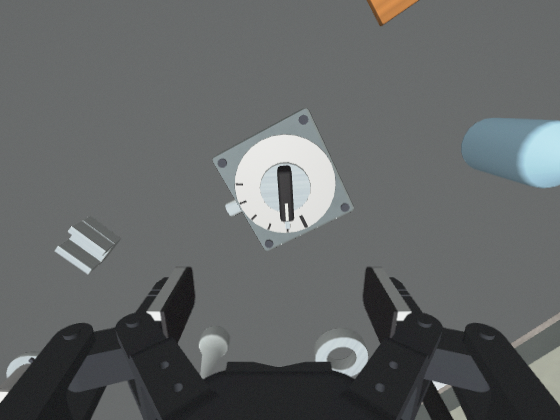

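View pics/w6c.png

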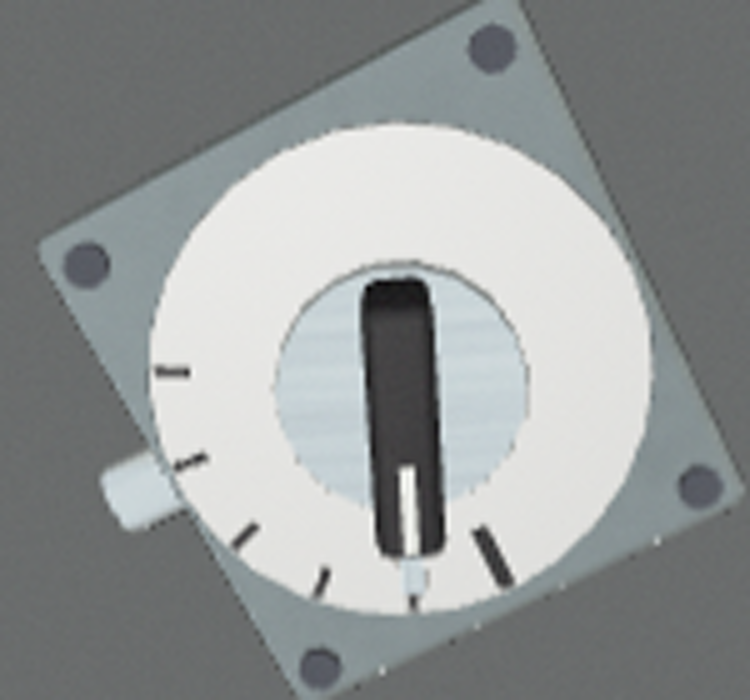

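The bar runs from crop (400,305) to (411,552), with the white line and pointer on the first tick after the thick home line at (495,555). That confirms the first stop. Next I'll compute its pose.

Run:
```python
from h import *
import pickle
s,c=pickle.load(open('d6.pkl','rb'));T=wristT(s,c)
q=lambda u,v:(u/5+205-.4,v/5+110-.4)
a,b,d,e=[ray(c,q(*p),.091,T) for p in((368,307),(432,307),(445,553),(377,555))]
ctr=(a+b+d+e)/4;ax=(d+e-a-b)/2
print('bar c',ctr,'len',np.linalg.norm(ax),'w',np.linalg.norm(a-b),np.linalg.norm(d-e),'yaw',np.degrees(np.arctan2(ax[1],ax[0])))
g=cv2.cvtColor(c['img'],cv2.COLOR_RGB2GRAY);m=(g>200).astype(np.uint8);m[:110]=0;m[245:]=0;m[:,:225]=0;m[:,350:]=0
k=max(cv2.findContours(m,0,1)[0],key=len)
k=cv2.convexHull(k)[:,0].astype(float)
for z in(.04,.045,.05):print(z,cv2.fitEllipse((np.array([ray(c,p,z,T)[:2] for p in k])*1000).astype(np.float32)))
for n,p0,p1 in(('home',(480,528),(508,585)),('s2',(327,569),(317,597)),('s3',(257,525),(234,547)),('s4',(207,456),(175,467)),('s5',(189,373),(154,371))):
    A,B=ray(c,q(*p0),.045,T),ray(c,q(*p1),.045,T);print(n,np.degrees(np.arctan2(*(B-A)[1::-1])),A,B)
print('toolyaw',np.degrees(np.arctan2(s['ee_rot'][1,0],s['ee_rot'][0,0])), s['ee_rot'].T@(ctr-s['eef_pos'])*1000)
```

```text
bar c [0.50652505 0.25613717 0.091     ] len 0.04969149053140097 w 0.012078553195491198 0.013534871235446314 yaw -39.15249823802367
0.04 ((507.6749267578125, 254.77011108398438), (113.14006042480469, 113.60962677001953), 80.57544708251953)
0.045 ((506.7208251953125, 255.51177978515625), (111.42778015136719, 111.89026641845703), 80.57640838623047)
0.05 ((505.7667236328125, 256.2534484863281), (109.71551513671875, 110.1708984375), 80.57576751708984)
home -16.041338333806912 [0.5450142  0.24607547 0.045     ] [0.56006659 0.24174751 0.045     ]
s2 -60.97534585510214 [0.52887417 0.21303549 0.045     ] [0.53246842 0.20655785 0.045     ]
s3 -87.35786354106936 [0.51011052 0.20836379 0.045     ] [0.51046433 0.20069686 0.045     ]
s4 -112.53440379040549 [0.49046737 0.21130305 0.045     ] [0.48746621 0.2040699  0.045     ]
s5 -135.393526628809 [0.47387981 0.22171651 0.045     ] [0.46831579 0.2162284  0.045     ]
toolyaw 137.94663483039182 [  2.89182264   6.81634231 311.51725702]
```

Bar centre is (0.5065, 0.256), yaw about −39°, 50 × 13 mm at z = 0.091, which fits the given sizes. I'll align and descend part-way.

Call:
send_rows:
  plan:
    - {"fingers": 60,"tx": 3,"ty": 6.5,"tz": 20,"turn": -3}
    - {"fingers": 60,"tx": 3,"ty": 6.5,"tz": 50,"turn": -3}
    - {"fingers": 60,"tx": 3,"ty": 6.5,"tz": 80,"turn": -3}
    - {"fingers": 60,"tx": 3,"ty": 6.5,"tz": 100,"turn": -3}
    - {"fingers": 60,"tx": 3,"ty": 6.5,"tz": 110,"turn": -3}
    - {"fingers": 60,"tx": 3,"ty": 6.5,"tz": 110,"turn": -3}
    - {"fingers": 60,"tx": 3,"ty": 6.5,"tz": 110,"turn": -3}

```text
t: 7.22
eef_pos: [0.5078, 0.2564, 0.2947]
ee_rot: [[-0.777, 0.629, -0.001], [0.629, 0.777, -0.0], [0.0, -0.001, -1.0]]
wrist_force: [0.8, 0.9, -0.4]
width: 0.7
```

Run:
```python
from bench import bot,cams
from h import *
import pickle
s=bot.state();print(s['t'],s['eef_pos'],s['wrist_force'],s['width'])
print('toolyaw',np.degrees(np.arctan2(s['ee_rot'][1,0],s['ee_rot'][0,0])), s['ee_rot'].T@(np.array([.5065,.256,.076])-s['eef_pos'])*1000)
c=cams.read_camera('wrist');pickle.dump((s,c),open('d7.pkl','wb'));cv2.imwrite('pics/w7.png',c['img'][:,:,::-1])
```

```text
7.2167 [0.50779257 0.25642169 0.29468805] [ 0.79208925  0.85436622 -0.37511072] 0.700009980573497
toolyaw 141.01344891712563 [  0.66853269  -0.98099607 218.68905114]
```

View pics/w7.png

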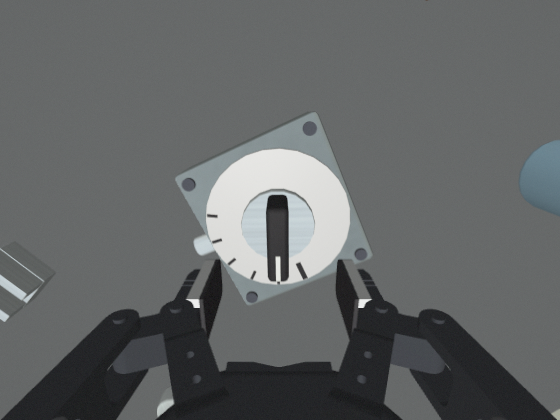

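The bar at (277,237) is upright in the image and centred between the fingers. I'll descend and close on it.

Call:
send_rows:
  plan:
    - {"fingers": 60,"tx": 0,"ty": 0,"tz": 20,"turn": 0}
    - {"fingers": 60,"tx": 0,"ty": 0,"tz": 40,"turn": 0}
    - {"fingers": 60,"tx": 0,"ty": 0,"tz": 54,"turn": 0}
    - {"fingers": 60,"tx": 0,"ty": 0,"tz": 60,"turn": 0}
    - {"fingers": 60,"tx": 0,"ty": 0,"tz": 60,"turn": 0}
    - {"fingers": 60,"tx": 0,"ty": 0,"tz": 60,"turn": 0}

```text
t: 7.77
eef_pos: [0.5085, 0.2568, 0.236]
ee_rot: [[-0.778, 0.629, 0.002], [0.629, 0.778, 0.001], [-0.001, 0.002, -1.0]]
wrist_force: [0.7, 0.2, -0.6]
width: 0.7
```

Call:
send_rows:
  force: 45
  plan:
    - {"fingers": 30,"tx": 0,"ty": 0,"tz": 0,"turn": 0}
    - {"fingers": 20,"tx": 0,"ty": 0,"tz": 0,"turn": 0}
    - {"fingers": 5,"tx": 0,"ty": 0,"tz": 0,"turn": 0}
    - {"fingers": 5,"tx": 0,"ty": 0,"tz": 0,"turn": 0}
    - {"fingers": 5,"tx": 0,"ty": 0,"tz": 0,"turn": 0}
    - {"fingers": 5,"tx": 0,"ty": 0,"tz": 0,"turn": 0}
    - {"fingers": 5,"tx": 0,"ty": 0,"tz": 0,"turn": 0}

```text
t: 8.35
eef_pos: [0.5074, 0.2558, 0.2356]
ee_rot: [[-0.777, 0.629, -0.0], [0.629, 0.777, -0.002], [-0.001, -0.002, -1.0]]
wrist_force: [-3.5, -4.5, 6.3]
width: 0.159
```

Run:
```python
from bench import bot,cams
from h import *
s=bot.state();print(s['t'],s['eef_pos'],s['wrist_force'],s['torque'],s['width'],s['joints'])
print('toolyaw',np.degrees(np.arctan2(s['ee_rot'][1,0],s['ee_rot'][0,0])))
c=cams.read_camera('wrist');cv2.imwrite('pics/w8.png',c['img'][:,:,::-1])
```

```text
8.35 [0.50742846 0.25581936 0.2355942 ] [-3.45709332 -4.5038136   6.28041249] [-0.74389537  0.51612669 -0.00092812] 0.15879054173138712 [ 0.35586074  0.46976518 -0.23364012  0.86837467 -0.0021501   1.03598494]
toolyaw 141.031889432515
```

View pics/w8.png

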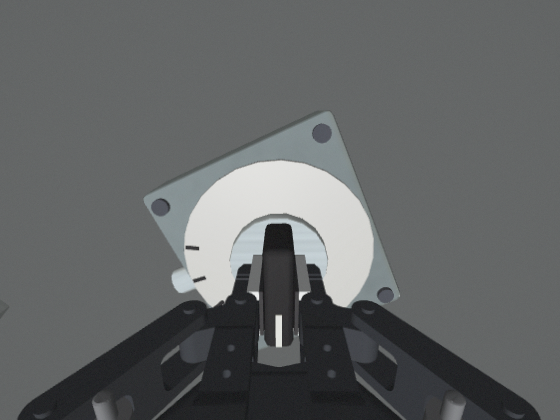

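The bar is gripped (13.6 mm opening), with a slight sideways pull along −y. I'll ease 1 mm that way and turn clockwise by one click first.

Call:
send_rows:
  plan:
    - {"fingers": 5,"tx": 0,"ty": -1,"tz": 0,"turn": 0}
    - {"fingers": 5,"tx": 0,"ty": -1,"tz": 0,"turn": 4}
    - {"fingers": 5,"tx": 0,"ty": -1,"tz": 0,"turn": 8}
    - {"fingers": 5,"tx": 0,"ty": -1,"tz": 0,"turn": 12}
    - {"fingers": 5,"tx": 0,"ty": -1,"tz": 0,"turn": 16}
    - {"fingers": 5,"tx": 0,"ty": -1,"tz": 0,"turn": 20}
    - {"fingers": 5,"tx": 0,"ty": -1,"tz": 0,"turn": 24}
    - {"fingers": 5,"tx": 0,"ty": -1,"tz": 0,"turn": 24}
    - {"fingers": 5,"tx": 0,"ty": -1,"tz": 0,"turn": 24}

```text
t: 9.15
eef_pos: [0.5074, 0.2557, 0.2356]
ee_rot: [[-0.456, 0.89, 0.001], [0.89, 0.456, -0.001], [-0.001, 0.001, -1.0]]
wrist_force: [-1.5, -1.5, 6.5]
width: 0.154
```

Run:
```python
from bench import bot,cams
from h import *
s=bot.state();print(s['t'],s['eef_pos'],s['wrist_force'],s['torque'],s['width'])
print('toolyaw',np.degrees(np.arctan2(s['ee_rot'][1,0],s['ee_rot'][0,0])))
c=cams.read_camera('wrist');cv2.imwrite('pics/w9.png',c['img'][:,:,::-1])
```

```text
9.15 [0.50739276 0.25567705 0.23558244] [-1.4647786  -1.46229156  6.4568506 ] [-0.42707718  0.32662024  0.28289039] 0.15421763074399264
toolyaw 117.1577643868813
```

View pics/w9.png

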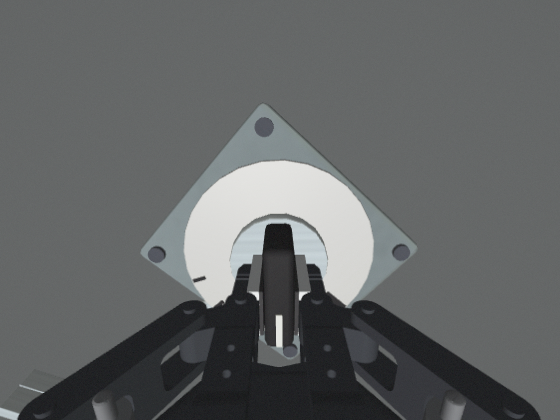

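The knob followed: the tick now at (200,279) matches exactly where its neighbour was before, and the bar is still aligned in the pads. Now the second 24° click.

Call:
send_rows:
  plan:
    - {"fingers": 5,"tx": 0,"ty": 0,"tz": 0,"turn": 4}
    - {"fingers": 5,"tx": 0,"ty": 0,"tz": 0,"turn": 8}
    - {"fingers": 5,"tx": 0,"ty": 0,"tz": 0,"turn": 12}
    - {"fingers": 5,"tx": 0,"ty": 0,"tz": 0,"turn": 16}
    - {"fingers": 5,"tx": 0,"ty": 0,"tz": 0,"turn": 20}
    - {"fingers": 5,"tx": 0,"ty": 0,"tz": 0,"turn": 24}
    - {"fingers": 5,"tx": 0,"ty": 0,"tz": 0,"turn": 24}
    - {"fingers": 5,"tx": 0,"ty": 0,"tz": 0,"turn": 24}
    - {"fingers": 5,"tx": 0,"ty": 0,"tz": 0,"turn": 24}

```text
t: 9.95
eef_pos: [0.5076, 0.2557, 0.2356]
ee_rot: [[-0.054, 0.999, 0.002], [0.999, 0.054, -0.0], [-0.0, 0.002, -1.0]]
wrist_force: [0.1, -1.3, 5.1]
width: 0.155
```

Run:
```python
from bench import bot,cams
from h import *
import pickle
s=bot.state();print(s['t'],s['eef_pos'],s['wrist_force'],s['torque'],s['width'])
print('toolyaw',np.degrees(np.arctan2(s['ee_rot'][1,0],s['ee_rot'][0,0])))
d={n:cams.read_camera(n) for n in('wrist','scene','top')}
pickle.dump((s,d),open('d10.pkl','wb'))
f=lambda im:cv2.resize(im[:,:,::-1],None,fx=5,fy=5,interpolation=cv2.INTER_CUBIC)
cv2.imwrite('pics/w10.png',d['wrist']['img'][:,:,::-1])
cv2.imwrite('pics/s10.png',np.hstack([f(d['scene']['img'][130:200,275:350]),f(d['scene']['img'][215:285,140:215])]))
cv2.imwrite('pics/s10f.png',d['scene']['img'][:,:,::-1])
```

```text
9.95 [0.50761402 0.25569605 0.2356025 ] [ 0.06855236 -1.30298341  5.10627213] [-0.37164304  0.22414004  0.13091177] 0.15495462811991764
toolyaw 93.1063982445249
```

View pics/w10.png

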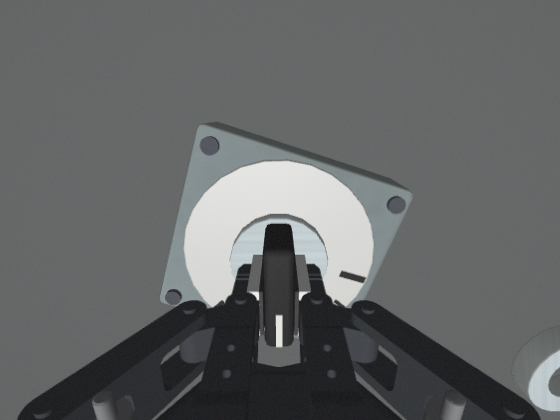

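View pics/s10.png

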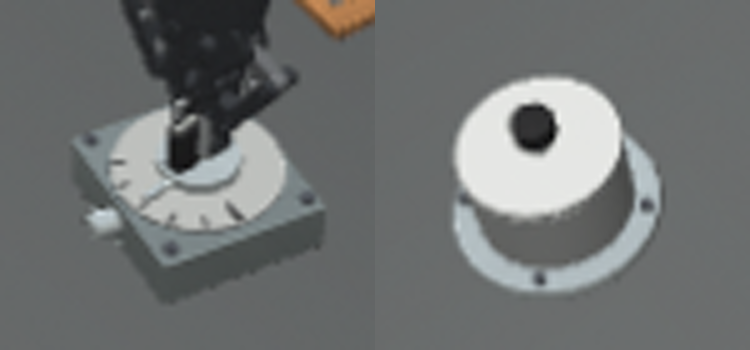

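View pics/s10f.png

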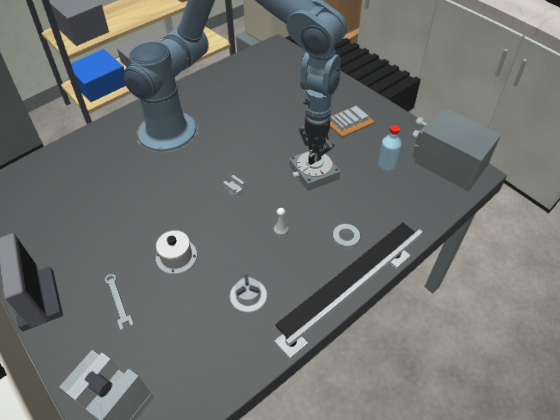

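The pointer at (145,200) in the crop covers the third tick, with ticks 1 and 2 on one side and 4 and 5 on the other. The lid sits level on the pot. One numeric check of bar angle against the home line.

Run:
```python
from h import *
import pickle
s,d=pickle.load(open('d10.pkl','rb'));c=d['wrist'];T=wristT(s,c)
A,B=[ray(c,p,.044,T) for p in((340.5,273.5),(364.5,280))]
M=(A+B)/2-np.array([.5068,.2557,0])
h=np.degrees(np.arctan2(*(B-A)[1::-1]));h2=np.degrees(np.arctan2(M[1],M[0]))
b=93.106-180
p=[ray(c,q,.091,T) for q in((278,233),(279,346))];pb=np.degrees(np.arctan2(*(p[1]-p[0])[1::-1]))
print(h,h2,b,pb,'knob deg',h-b,h2-b,h2-pb,'want 72 +-5.7')
for n in('scene','top'):
  a=pickle.load(open('d0.pkl','rb'))[1][n]['img'];df=cv2.absdiff(a,d[n]['img']).max(2)>40
  print(n,cv2.connectedComponentsWithStats(df.astype(np.uint8))[2][:,:5][1:][lambda x:x[:,4]>15] if 0 else [r.tolist() for r in cv2.connectedComponentsWithStats(df.astype(np.uint8))[2][1:] if r[4]>15])
from bench import bot
s=bot.state();print(s['t'],s['wrist_force'],s['torque'],s['qvel'])
```

```text
-13.861707510563738 -14.605448316620063 -86.894 -86.44145644389957 knob deg 73.03229248943627 72.28855168337995 71.83600812727951 want 72 +-5.7
scene [[0, 0, 29, 26, 486], [32, 0, 9, 4, 23], [106, 0, 109, 66, 3655], [255, 0, 91, 44, 1752], [303, 28, 22, 11, 128], [339, 29, 7, 9, 30], [294, 36, 7, 5, 21], [318, 49, 22, 20, 143], [124, 50, 25, 25, 114], [302, 52, 7, 11, 44], [149, 67, 13, 20, 117], [164, 67, 41, 34, 349], [125, 73, 20, 26, 169], [308, 74, 15, 6, 33], [301, 75, 38, 23, 234], [183, 80, 31, 36, 596], [304, 99, 6, 8, 21], [300, 114, 31, 52, 834], [0, 137, 9, 19, 83], [0, 157, 9, 7, 32], [16, 158, 10, 15, 56], [155, 228, 33, 18, 96], [166, 233, 9, 7, 26], [168, 240, 9, 6, 27], [161, 243, 28, 17, 79]]
top [[173, 180, 40, 42, 731], [202, 183, 24, 63, 586], [195, 224, 5, 12, 29], [197, 240, 15, 31, 236], [207, 276, 11, 18, 62], [243, 293, 12, 16, 59], [341, 293, 34, 9, 89], [348, 299, 43, 50, 1722], [261, 303, 26, 5, 48], [190, 305, 65, 50, 2035], [277, 304, 61, 19, 510], [256, 308, 24, 32, 380], [184, 311, 5, 6, 16], [142, 324, 54, 49, 1729], [397, 327, 163, 60, 3998], [281, 337, 19, 16, 110], [258, 341, 22, 19, 130], [263, 348, 53, 37, 643], [356, 349, 76, 70, 3415], [433, 354, 61, 40, 1863], [206, 358, 56, 37, 373], [246, 388, 23, 27, 359], [208, 398, 37, 22, 350], [279, 412, 19, 5, 55]]
10.1 [-0.78044337 -1.18202775  5.38228628] [-0.28866903  0.21156306  0.03176129] [-0.00023953 -0.00076585  0.00132416  0.00092307  0.00062104 -0.00050287]
```

The knob measures 72–73° from home (72° wanted) and stands still in the grip. No bystander shows a change in the pictures, so I'm handing in.

```bash
python3 -c "
from bench import order
print(order.finish_job())"
```

```text
the job is handed in; nothing more can be done
None
```

I pressed the lid down until it seated, then turned the knob two clicks on from the first stop to the third. I handed the job in at about 10 s, still gripping the knob. The hand-in gives no verdict, so these are my own last checks:

- **Lid:** the fingertips stopped hard at z = 0.0903 with 30 N on them, against a seated knob height of 0.090. The wrist view then showed it 10 mm lower, round and centred within about 1–2 mm.
- **Knob:** the bar measured 71.8–73.0° from the home line, against 72° for the third stop, and the pointer lies on the third tick. The arm was still and the grip was set to 45 N at a 13 mm opening.
- **Bystanders:** comparing the pictures from before and after showed no change at any bystander. The arm passed well above them.

**Disagreements and failures:**
- My first two move calls were refused because keys were missing from the rows; nothing moved.
- The cameras disagreed by a few mm on the lid's starting height, so I relied on touch when pressing.
- The wrist moment read 0.28 N m at the second stop, more than the stated 0.12 N m click. It had fallen to 0.03 N m at the end.

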